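# Clear the deburrer's catch tray and hold its dust hood open

## Robot

A 6-joint arm with a two-finger parallel gripper is mounted at the origin on the work surface. World frame = base frame: x ahead of the robot, y to its left, z up, the work surface at z = 0. Lengths are in m, angles in degrees, forces in N, time in s.
With the tool pointing down it reaches from about 0.4 to 0.825 m from the base axis. Payload 7 kg.
Tool frame: the origin (TCP) lies between the finger pads, 19 mm behind the fingertips; this is the grasp point; z points along the fingers, y is the line along which they close (so a half turn about z gives the same grasp; the last joint's range is limited). The gripper opens to 88 mm and grips with 3 to 60 N. Pads are 19 mm wide; open, the fingers measure 130 mm over their backs; the gripper's body (78 mm by 193 mm) begins 47 mm behind the grasp point.
Start: joints at [-58.149, 20.546, 0.682, 0, -70.136, -16.507], TCP at [0.179, -0.651, 0.245] pointing down, gripper open.
Joint ranges: [-176.03, 176.03], [-82.01, 121.73], [-58.28, 71.71], [-173.87, 95.51], [-174.79, -0.11], [-173.66, 173.66]. Speed limits (degrees/s): [136.94, 136.94, 172.46, 180, 180, 180].

## Interface

Orientations are given as a 3x3 rotation matrix whose columns are the frame's x, y, z axes.
In Python, from rig import robot gives the robot as it stands. Calls block until the motion is done:
- robot.goto(position, orientation): joint-space move of the TCP to a pose.
- robot.servo_line(position, ori=None, speed=0.15): straight line of the TCP; ori=None keeps the orientation; speed is the mean speed in m/s.
- robot.movej(angles): joint-space move.
- robot.move_gripper(opening): opening from 0.0 (shut) to 1.0 (fully open); the grip force is fixed at half the most; returns when the fingers have stopped.
- robot.dwell(seconds).
- robot.ik(position, orientation): joint angles nearest the present ones, or None.
- robot.grab_frame(name): name is "side" or "top"; returns (picture, depth): 384x512x3 uint8, red, green, blue; 384x512 float32, m along the optical axis (not along the pixel's ray), 0 where there is no reading.
- robot.camera_info(name): a dict with "vfov" (degrees; the focal length in pixels is half the picture's height over the tangent of half this angle, whatever the lens; pixels are square), "cx", "cy" (the principal point, pixels), "view" (4x4, takes a point from world to camera coordinates). Camera axes: x right, y down, z forward; pixel columns grow to the right and rows downward; lengths in m; the calibration is good to about 2 mm. A picture is of the moment at which its call begins. camera_info takes no time and is no camera call.
A pose or a line that the arm cannot do raises robot.Unreachable and nothing moves.
- robot.job_done(): hands the job in; it is judged then, once.
Readings, each from a call of its own:
- robot.read_t(): time.
- robot.read_qpos(): joint angles.
- robot.read_qvel(): joint speeds.
- robot.read_effort(): joint torques, N m.
- robot.read_position(): TCP position.
- robot.read_tcp_rot(): TCP orientation.
- robot.read_force(): force on the tool from outside, world axes, zero at the start.
- robot.read_ft_torque(): the same for the moment, N m.
- robot.read_grip_width(): opening from 0.0 (shut) to 1.0 (fully open).
- robot.read_finger_force(): force on a finger pad.
Only numpy, scipy, OpenCV 4.12 (cv2) and the standard library are available. Lean on these libraries where they do the work, as an engineer would, in place of code of your own. Each camera call takes 0.05 s, during which the arm holds its last target. There are 200 camera calls.

## Task

The batch is through the bench deburring machine: lay the two finished copper busbars from its catch tray into the blue tote without dropping them in. Then lift the machine's dust hood by its pull bar and hold it open at 60 degrees (give or take 5), so that a fitter can change the brush roller; the hood falls shut by itself, so never let it drop, and finish still holding it there with the gripper. Leave the carton, the jar and the wrench where they are.

Things in the scene. Friction and masses are not known exactly. Their poses are not given: they have to be found in the camera images.
- deburrer: bench deburring machine, grey sheet steel, fixed. Origin: at bench height under the middle of its front panel; x from front to back, y to the robot's left, z up. Body x 0 to 230, 300 wide, 120 high; top of the shut hood at z 165. At its right (y -150 to -230, x 40 to 220) a cream control box 170 high, its stop button up to z 200. In front a sloping chute, x 0 to -55, up to z 60.
- catch_tray (a point): middle of the catch tray's floor: an open steel tray fixed to the machine in front of the chute, with the machine's axes. Inside 150 (x) x 220 (y), walls 4 thick, 28 above the bench; floor 4 above the bench.
- busbar_a: finished copper busbar, a flat bar 90 x 30 x 8 mm with two bolt holes, 0.19 kg, lying flat in the left half of the catch tray. Origin: centre of its underside; x along its 90 mm length, y across its 30 mm width, z up.
- busbar_b: the other, identical busbar, lying flat in the right half of the catch tray. Same axes.
- tote: blue plastic tote, open on top, outside 270 (x) x 180 (y) x 70 high, walls and floor 4 thick, loose, about 0.9 kg; stands on the bench to the left or to the right of the catch tray. Origin: centre of its underside; z up.
- hood (a joint): opening angle of the dust hood, rad: 0 shut, 1.047 is 60 degrees, stop at 1.40. A shallow grey steel cover with a clear window, 200 deep x 300 wide x 45 high, on the machine's top; hinged at its rear lower edge, its front swings up and back. No stay: 0.6 to 1.2 kg, it falls shut from every angle; 3 to 7 N at the pull bar lift it.
- hood_bar (a point): middle of the hood's pull bar: a straight round steel bar 12 mm thick, along the machine's y, 98 mm clear between its two posts, its middle 45 mm in front of the hood's front face (39 mm clear behind it for a finger). Round, so it can turn between the fingers. It moves with the hood; its axes are the hood's: x along the hood towards the hinge. 246 mm from the hinge line.
- hood_hinge (a point): middle of the hood's hinge line, which runs along the machine's y; 200 mm behind the front panel and 120 mm above the bench. With the hood shut the pull bar lies 245 mm in front of it (machine -x) and 22 mm above it.
- carton: closed cardboard carton 200 x 140 x 100 mm high, a bystander on the other side of the tray from the tote. Origin: centre of its underside.
- bottle: white plastic jar, 60 mm across, 115 mm high, a bystander to the left of the machine. Origin: centre of its underside.
- wrench: steel wrench, 180 mm long, lying flat to the right of the machine, a bystander. Origin: at its underside, x along its length.
Not all that is in view belongs to the job. What is shaped like the busbar_a but white is not meant. Leave any turquoise look-alike of the busbar_b alone.

How it is judged (in metres and radians):
On the way, in this order (a step that is already met when the one before it is completed fails the run):
1. both busbars lie in the tote (x of busbar_a in the frame of tote between -0.131 and 0.131 m and y of busbar_a in the frame of tote between -0.086 and 0.086 m and z of busbar_a in the frame of tote between -0.01 and 0.05 m and x of busbar_b in the frame of tote between -0.131 and 0.131 m and y of busbar_b in the frame of tote between -0.086 and 0.086 m and z of busbar_b in the frame of tote between -0.01 and 0.05 m), for 0.2 s.
2. then the gripper at the pull bar has the hood raised by more than 30 degrees (value of joint hood above 0.523599 rad and contact force between the fingers and hood above 0.5 N and distance between the grasp point and hood_bar below 0.06 m), for 0.2 s.
At the end, for the whole second after the job is handed in: Both busbars lie at rest and released in the tote, under 50 mm above its underside; the hood stands still at 55 to 65 degrees, carried by the fingers (over 0.5 N) at its pull bar (TCP within 60 mm) and touched by no loose thing; carton, jar and wrench are within 30 mm of where they stood (all of step 1 and value of joint hood between 0.959931 and 1.13446 rad and velocity of joint hood between -0.05 and 0.05 rad/s and contact force between the fingers and hood above 0.5 N and distance between the grasp point and hood_bar below 0.06 m and linear speed of each of busbar_a, busbar_b below 0.03 m/s and contact force between each of carton, bottle, wrench, busbar_a, busbar_b, tote and hood below 0.1 N and contact force between the fingers and busbar_a below 0.1 N and contact force between the fingers and busbar_b below 0.1 N and distance of each of carton, bottle, wrench from where it was at the start of the episode below 0.03 m); the arm keeps its last pose, push and grip.
It fails at once if the hood is let drop (closes faster than 1.5 rad/s) (velocity of joint hood below -1.5 rad/s).
It fails at once if a busbar is let go more than 70 mm above the tote's underside and falls in ((x of busbar_a in the frame of tote between -0.131 and 0.131 m and y of busbar_a in the frame of tote between -0.086 and 0.086 m and z of busbar_a in the frame of tote above 0.07 m and contact force between the fingers and busbar_a below 0.01 N) or (x of busbar_b in the frame of tote between -0.131 and 0.131 m and y of busbar_b in the frame of tote between -0.086 and 0.086 m and z of busbar_b in the frame of tote above 0.07 m and contact force between the fingers and busbar_b below 0.01 N)).
It fails at once if the carton is pushed over or more than 30 mm away (distance of carton from where it was at the start of the episode above 0.03 m or angle between carton's own z axis and vertical above 0.5 rad).
It fails at once if the jar is pushed over or more than 30 mm away (distance of bottle from where it was at the start of the episode above 0.03 m or angle between bottle's own z axis and vertical above 0.5 rad).
It fails at once if the wrench is pushed over or more than 30 mm away (distance of wrench from where it was at the start of the episode above 0.03 m or angle between wrench's own z axis and vertical above 0.5 rad).
It also fails if it takes over 64 s, if anything falls off the work surface, if the arm or the gripper's body presses on something with over 40 N, if the wrist force passes 120 N, or if a joint passes its speed limit or range.

## Working session

There is one attempt and no reset: what is moved stays moved. The work goes in short steps, each a Python script; the robot and the scene stay as the last script left them, time stands still between calls to the robot, and variables do not carry over. Pictures are saved under pics/ and viewed, at most 10 in all, crops included, and the job is handed in when it is done.

```bash
mkdir -p pics; ls
cat > h.py <<'E'
import numpy as np, cv2
from rig import robot
def cam(n):
    c=robot.camera_info(n); f=192/np.tan(np.radians(c['vfov']/2)); V=np.array(c['view']); return c,f,V
def ray(n,u,v):
    c,f,V=cam(n); d=np.array([(u-c['cx'])/f,(v-c['cy'])/f,1.]); R=V[:3,:3]; return -R.T@V[:3,3], R.T@d
def onplane(n,u,v,z):
    o,d=ray(n,u,v); return o+d*(z-o[2])/d[2]
def cloud(n,dep):
    c,f,V=cam(n); v,u=np.mgrid[:384,:512]; p=np.stack([(u-c['cx'])/f*dep,(v-c['cy'])/f*dep,dep],-1)
    w=(p-V[:3,3])@V[:3,:3]; w[dep<=0]=np.nan; return w
def proj(n,p):
    c,f,V=cam(n); q=V[:3,:3]@np.array(p)+V[:3,3]; return f*q[0]/q[2]+c['cx'],f*q[1]/q[2]+c['cy']
E
python3 - <<'E'
from h import *
for n in("side","top"):
    i,d=robot.grab_frame(n); cv2.imwrite(f'pics/{n}0.png',i[:,:,::-1]); np.save(f'pics/{n}0.npy',d); np.save(f'pics/{n}0i.npy',i)
    c=robot.camera_info(n); print(n,c); cv2.imwrite(f'pics/{n}0x.png',cv2.resize(i[:,:,::-1],(800,600),interpolation=cv2.INTER_CUBIC))
print(robot.read_t(),robot.read_tcp_rot())
E
```

```text
pics
side {'vfov': 54.73546500144209, 'cx': 252.9785333254662, 'cy': 192.4619268099771, 'view': array([[-0.98294107, -0.18357606, -0.01125564,  0.57031643],
       [-0.12764152,  0.7249462 , -0.67687566,  0.16094792],
       [ 0.1324179 , -0.66389219, -0.73601131,  1.20006943],
       [ 0.        ,  0.        ,  0.        ,  1.        ]])}
top {'vfov': 43.4359103856199, 'cx': 253.27184859119015, 'cy': 197.22902677711787, 'view': array([[ 0.0254364 , -0.99965964, -0.00579658, -0.05338494],
       [-0.99799036, -0.02505644, -0.05820148,  0.57793877],
       [ 0.05803643,  0.00726537, -0.99828803,  1.55911071],
       [ 0.        ,  0.        ,  0.        ,  1.        ]])}
0.1 [[-9.64389484e-01 -2.64485675e-01 -5.00459087e-04]
 [-2.64486123e-01  9.64388499e-01  1.38345880e-03]
 [ 1.16731954e-04  1.46655760e-03 -9.99998918e-01]]
```

View pics/top0x.png

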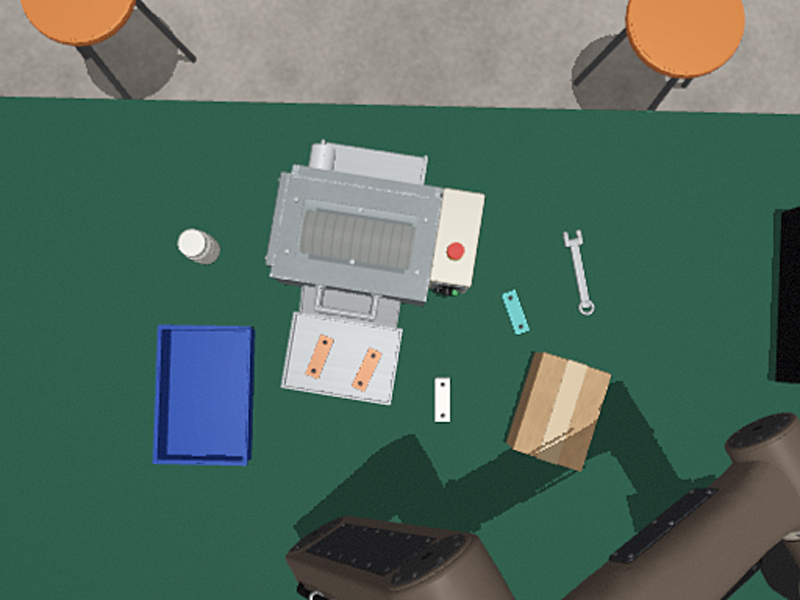

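View pics/side0x.png

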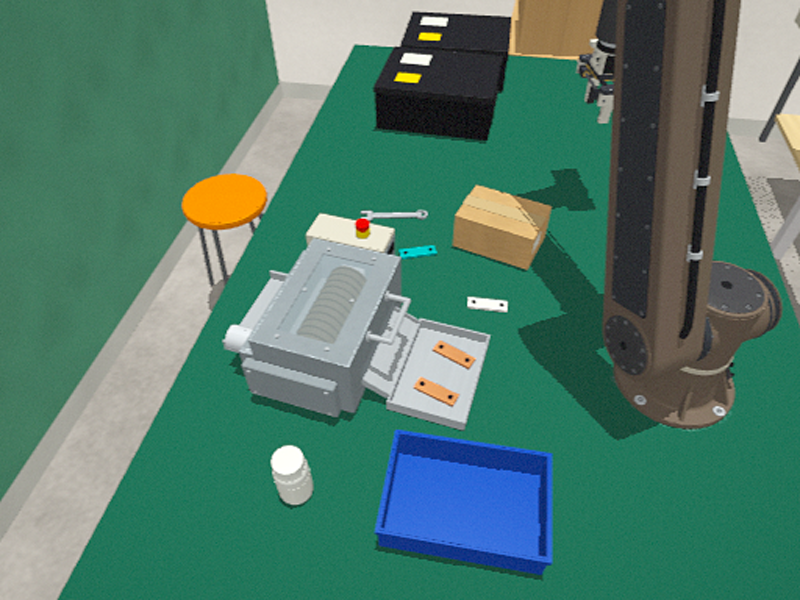

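The top view (800x600 scale) shows two copper bars in the catch tray, at (320,356) and (367,370). The blue tote is at (204,395) and the pull bar at about (347,303). The look-alikes are the white bar at (442,400) and the turquoise bar at (515,312), both outside the tray. Only the copper pair in the tray fits the description; the left one is busbar_a and the right one busbar_b. I'll measure them and confirm in a crop.

```bash
cat > m.py <<'E'
from h import *
i=np.load('pics/top0i.npy'); d=np.load('pics/top0.npy'); W=cloud('top',d)
hsv=cv2.cvtColor(i,cv2.COLOR_RGB2HSV)
def rects(mask,z,amin,name,n='top'):
    cs,_=cv2.findContours(mask.astype('uint8'),cv2.RETR_EXTERNAL,cv2.CHAIN_APPROX_NONE)
    for c in cs:
        if cv2.contourArea(c)<amin: continue
        P=np.array([onplane(n,*q[0],z)[:2] for q in c],'float32')
        (x,y),(w,h),a=cv2.minAreaRect(P*1000)
        if w<h: w,h,a=h,w,a+90
        print(name,n,'px',c[:,0].mean(0).round(),'c',round(x,1),round(y,1),'size',round(w),round(h),'yaw',round((a+90)%180-90,1))
cop=(hsv[...,0]<15)&(hsv[...,1]>90)&(hsv[...,2]>150); cop[:200]=0; cop[270:]=0
rects(cop,.012,40,'copper')
blue=(hsv[...,0]>105)&(hsv[...,0]<130)&(hsv[...,1]>130)&(hsv[...,2]>60); rects(blue,.07,500,'tote')
s=np.load('pics/side0i.npy'); hs=cv2.cvtColor(s,cv2.COLOR_RGB2HSV)
cs=(hs[...,0]<15)&(hs[...,1]>90)&(hs[...,2]>150); cs[:200]=0; cs[270:]=0; rects(cs,.012,40,'copper','side')
for n,im,dd in(('top',i,d),('side',s,np.load('pics/side0.npy'))):
    w=cloud(n,dd); hv=cv2.cvtColor(im,cv2.COLOR_RGB2HSV)
    print('z at scene',n,[ (np.nanmedian(w[...,2][m])).round(4) for m in ((cop if n=='top' else cs),)])
    for zl,zh,nm in((.155,.18,'hoodtop'),(.125,.155,'bar?')):
        m=(w[...,2]>zl)&(w[...,2]<zh)&(hv[...,1]<45)&(w[...,0]>.6)&(w[...,0]<1.1)&(w[...,1]>-.2)&(w[...,1]<.25)
        P=w[m]
        if nm=='bar?': P=P[P[:,0]<.745] if len(P) else P
        if len(P)<5: print(n,nm,len(P)); continue
        (x,y),(a,b),t=cv2.minAreaRect((P[:,:2]*1000).astype('float32'))
        print(n,nm,len(P),round(x),round(y),round(a),round(b),round(t,1),np.median(P,0).round(4),'x',P[:,0].min().round(3),P[:,0].max().round(3),'y',P[:,1].min().round(3),P[:,1].max().round(3))
cv2.imwrite('pics/crop1.png',cv2.resize(i[85:265,90:330,::-1],(800,600),interpolation=cv2.INTER_CUBIC))
E
python3 m.py
```

```text
copper top px [234. 236.] c 451.6 20.3 size 86 28 yaw -23.5
copper top px [204. 228.] c 475.4 119.7 size 87 27 yaw -20.1
tote top px [130. 252.] c 393.3 342.9 size 279 197 yaw 0.5
copper side px [278. 250.] c 474.1 123.0 size 88 31 yaw -19.7
copper side px [290. 226.] c 450.7 24.2 size 88 32 yaw -23.3
z at scene top [np.float64(0.0123)]
top hoodtop 8113 704 0 389 213 86.1 [0.7067 0.0081 0.1654] x 0.6 0.822 y -0.2 0.2
top bar? 93 665 10 372 129 89.6 [0.6157 0.0765 0.1479] x 0.601 0.729 y -0.176 0.196
z at scene side [np.float64(0.0115)]
side hoodtop 5536 706 3 392 212 85.7 [0.7073 0.0414 0.1641] x 0.6 0.824 y -0.199 0.205
side bar? 430 626 31 379 117 70.1 [0.6298 0.1886 0.1413] x 0.6 0.744 y -0.167 0.205
```

View pics/crop1.png

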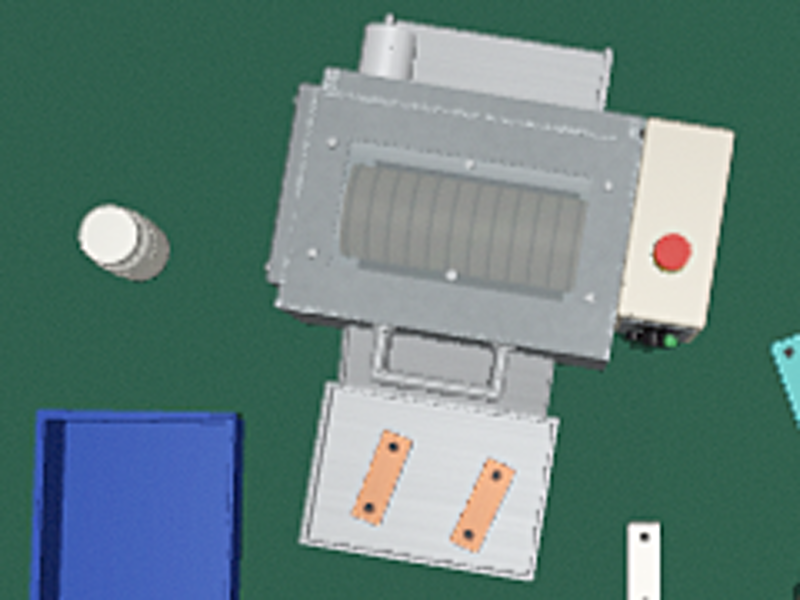

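The crop confirms it: the only copper bars are the two in the tray, a at crop (382,478) and b at (483,505). The white bar (643,560) and the turquoise bar (785,390) lie outside it. One more measurement: the machine, tray and pull-bar pose, with IK checks.

```bash
cat > m2.py <<'E'
from h import *
for n in('top','side'):
    i=np.load(f'pics/{n}0i.npy'); W=cloud(n,np.load(f'pics/{n}0.npy')); hsv=cv2.cvtColor(i,cv2.COLOR_RGB2HSV).astype(int)
    m=(W[...,2]>.158)&(W[...,2]<.169)&~((hsv[...,0]<35)&(hsv[...,1]>15))&(W[...,0]>.5)&(W[...,0]<.95)&(abs(W[...,1])<.35)
    m=cv2.morphologyEx(m.astype('uint8'),cv2.MORPH_OPEN,np.ones((3,3)))
    k,l,st,_=cv2.connectedComponentsWithStats(m); j=1+np.argmax(st[1:,4]); P=W[l==j]
    (x,y),(a,b),t=cv2.minAreaRect((P[:,:2]*1000).astype('float32'))
    if a<b: a,b,t=b,a,t+90
    yaw=(t-90+90)%180-90   # machine x = long axis - 90
    print(n,'hood top',round(x),round(y),round(a),round(b),'yaw',round(yaw,2),'z',np.median(P[:,2]).round(4))
    c,s=np.cos(np.radians(yaw)),np.sin(np.radians(yaw)); X=np.array([c,s]);Y=np.array([-s,c])
    o=np.array([x,y])/1000-X*.100
    print('  machine origin est',o.round(4),'bar est',(o-X*.045).round(4))
    L=(W[...,:2]-o)
    lx=L@X; ly=L@Y; z=W[...,2]
    mb=(z>.132)&(z<.155)&(lx>-.065)&(lx<-.025)&(abs(ly)<.08)
    if mb.sum()>5: print('  bar pts',mb.sum(),'lx',np.percentile(lx[mb],[5,50,95]).round(4),'ly',np.percentile(ly[mb],[0,50,100]).round(4),'z',np.percentile(z[mb],[5,50,95]).round(4))
    mr=mb&(abs(ly)<.045)
    if mr.sum()>5: print('  bar line',mr.sum(),'lx med',np.median(lx[mr]).round(4),'slope',np.degrees(np.polyfit(ly[mr],lx[mr],1)[0]).round(2))
    mt=(z>.022)&(z<.034)&(lx<-.04)&(lx>-.3)&(abs(ly)<.16)
    if mt.sum()>20: print('  tray rim lx',np.percentile(lx[mt],[1,99]).round(4),'ly',np.percentile(ly[mt],[1,99]).round(4))
E
python3 m2.py
```

```text
top hood top 704 40 301 200 yaw -7.76 z 0.1643
  machine origin est [0.6054 0.0535] bar est [0.5608 0.0596]
  bar pts 195 lx [-0.0502 -0.0438 -0.029 ] ly [-0.0614 -0.0007  0.0602] z [0.1415 0.1476 0.1525]
  bar line 120 lx med -0.0453 slope -0.12
  tray rim lx [-0.2129 -0.0411] ly [-0.1145  0.113 ]
side hood top 707 41 305 204 yaw -7.4 z 0.1637
  machine origin est [0.6075 0.0542] bar est [0.5629 0.06  ]
  bar pts 164 lx [-0.0513 -0.0451 -0.0282] ly [-0.0572  0.0102  0.0621] z [0.1416 0.1459 0.1492]
  bar line 92 lx med -0.0468 slope 0.05
  tray rim lx [-0.2137 -0.0403] ly [-0.1139  0.1169]
```

```bash
cat >> h.py <<'E'
def R(yaw):   # tool down, tool x along yaw
    c,s=np.cos(np.radians(yaw)),np.sin(np.radians(yaw)); return np.array([[c,s,0],[s,-c,0],[0,0,-1.]])
YAW=-7.65; MX=np.array([np.cos(np.radians(YAW)),np.sin(np.radians(YAW)),0])
BAR=np.array([.5615,.0598,.142]); HINGE=BAR+MX*.245-[0,0,.022]
A=np.array([.4747,.1213]); B=np.array([.451,.0222]); TOTE=np.array([.394,.349])
def arc(deg):
    a=np.radians(deg)+np.arctan2(22,245); return HINGE-MX*.246*np.cos(a)+np.array([0,0,.246*np.sin(a)])
E
python3 - <<'E'
from h import *
q=lambda p,y:(lambda r: None if r is None else np.round(r,0))(robot.ik(p,R(y)))
for nm,p,ys in(('A',[*A,.026],(-20,160)),('B',[*B,.026],(-23.4,156.6)),('T1',[*(TOTE+[0,.032]),.03],(0,180)),('T2',[*(TOTE-[0,.032]),.03],(0,180)),
  ('bar',arc(0),(YAW,YAW+180)),('bar60',arc(60),(YAW,YAW+180)),('barup',arc(0)+[0,0,.06],(YAW,YAW+180))):
    for y in ys: print(nm,np.round(p,3),y,q(p,y))
E
```

```text
A [0.475 0.121 0.026] -20 [ 37.  19. -37.   0. -34.  33.]
A [0.475 0.121 0.026] 160 [  37.   19.  -37.   -0.  -34. -147.]
B [0.451 0.022 0.026] -23.4 [ 28.  16. -42.   0. -32.  39.]
B [0.451 0.022 0.026] 156.6 [  28.   16.  -42.   -0.  -32. -141.]
T1 [0.394 0.381 0.03 ] 0 [ 65.  22. -30.   0. -38.  25.]
T1 [0.394 0.381 0.03 ] 180 [  65.   22.  -30.   -0.  -38. -155.]
T2 [0.394 0.317 0.03 ] 0 [ 61.  19. -35.   0. -36.  29.]
T2 [0.394 0.317 0.03 ] 180 [  61.   19.  -35.   -0.  -36. -151.]
bar [0.561 0.06  0.142] -7.65 [ 26.  15. -21.   0. -53.  56.]
bar [0.561 0.06  0.142] 172.35 [  26.   15.  -21.    0.  -53. -124.]
bar60 [0.702 0.041 0.343] -7.65 [ 19.  21.  14.   0. -83.  63.]
bar60 [0.702 0.041 0.343] 172.35 [  19.   21.   14.    0.  -83. -117.]
barup [0.561 0.06  0.202] -7.65 [ 26.  12. -17.   0. -61.  56.]
barup [0.561 0.06  0.202] 172.35 [  26.   12.  -17.    0.  -61. -124.]
```

```bash
cat >> h.py <<'E'
def pick(p,yaw):
    robot.goto([*p,.15],R(yaw)); robot.move_gripper(.58)
    robot.servo_line([*p,.026],speed=.12); robot.move_gripper(0.2)
    print('width mm',robot.read_grip_width()*88,'ff',robot.read_finger_force(),'F',np.round(robot.read_force(),1),'t',robot.read_t())
    robot.servo_line([*p,.15],speed=.15)
    print('lifted width',robot.read_grip_width()*88,'ff',robot.read_finger_force(),'F',np.round(robot.read_force(),1))
def snap(n,name,crop=None):
    i,d=robot.grab_frame(n); np.save(f'pics/{name}i.npy',i); np.save(f'pics/{name}.npy',d)
    if crop: a,b,c,e=crop; i=i[a:b,c:e]
    cv2.imwrite(f'pics/{name}.png',cv2.resize(i[:,:,::-1],(800,600),interpolation=cv2.INTER_CUBIC))
E
python3 - <<'E'
from h import *
robot.goto([.45,-.1,.27],R(-20)); pick(A,-20); snap('side','pickA')
E
```

```text
width mm 29.219022196492297 ff 30.00002682209015 F [-1.4  0.6  4.1] t 5.7917
lifted width 29.18083389775476 ff 29.998562335968018 F [ 0.  -0.6 -2.4]
```

View pics/pickA.png

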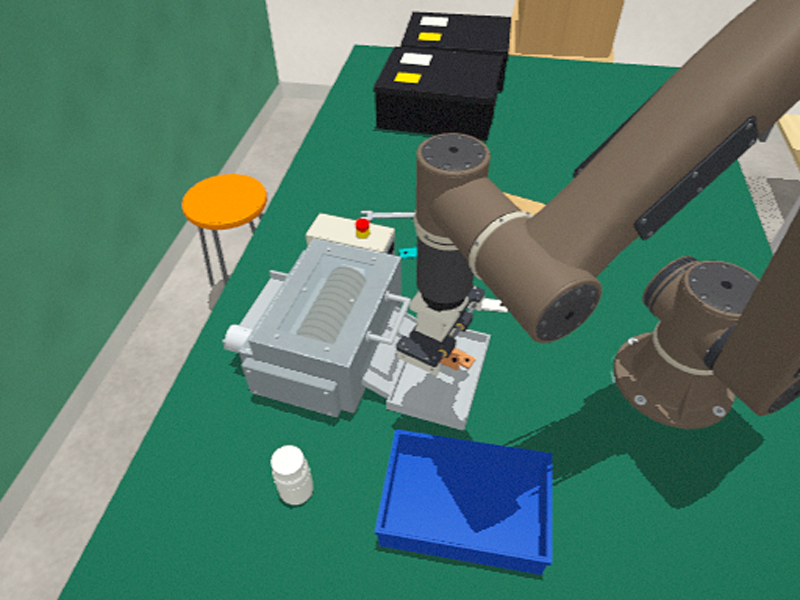

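Busbar a is held: width is 29 mm at 30 N and its spot in the tray is empty. The remaining copper at (460,357) is busbar b. The tote, spanning (380–550, 435–570), is unchanged. Next I place a, then handle b.

```bash
cat >> h.py <<'E'
def place(p):
    robot.servo_line([*p,.15],ori=R(0),speed=.2); robot.servo_line([*p,.029],speed=.1)
    print('place F',np.round(robot.read_force(),1)); robot.move_gripper(.52); robot.servo_line([*p,.15],speed=.15)
    print('released',robot.read_finger_force(),robot.read_t())
E
python3 - <<'E'
from h import *
place(TOTE+[0,.032]); pick(B,-23.4); place(TOTE-[0,.032])
robot.servo_line([.42,.12,.28],ori=R(YAW),speed=.25); snap('side','placed')
E
```

```text
place F [ 0.1 -1.2 -1.4]
released 0.0 11.1917
width mm 29.44084245311258 ff 30.000382661819458 F [-1.3  0.2  5.9] t 14.6167
lifted width 29.34647170285232 ff 29.99847650527954 F [ 0.6 -0.7 -2.6]
place F [ 0.9 -1.  -2.5]
released 0.0 20.1083
```

View pics/placed.png

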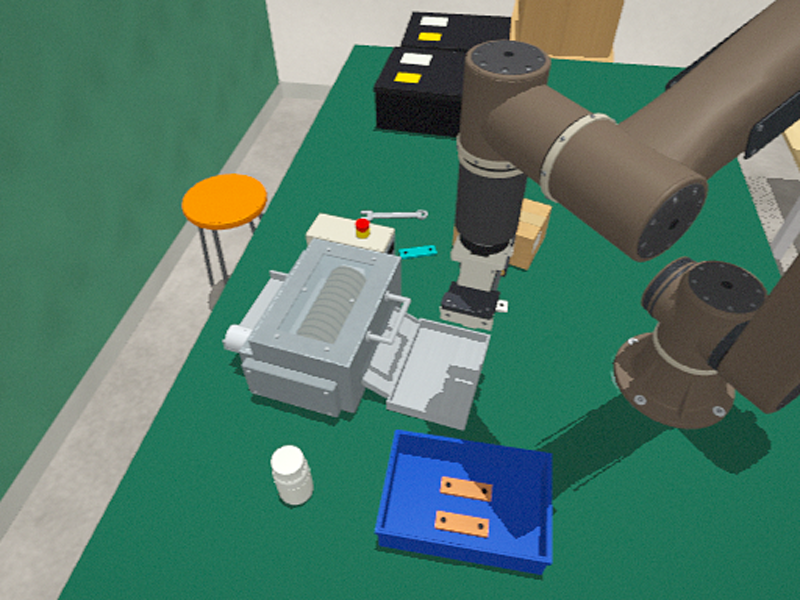

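Both busbars lie flat in the tote, at (466,489) and (462,523). The jar, wrench and carton haven't moved. For the hood the fingers have to close along machine x, so the tool goes to yaw−90. I'll check IK, then descend onto the pull bar with a narrow opening.

Run:
```python
from h import *
RH=R(YAW-90)
for g in(0,30,60): print(np.round(robot.ik(arc(g),RH),0))
robot.goto(arc(0)+[0,0,.11],RH); robot.move_gripper(.36)
robot.servo_line(arc(0)+[0,0,.06],speed=.15)
print(np.round(robot.read_force(),1),robot.read_grip_width()*88); snap('side','pre',(110,290,180,420))
robot.servo_line(arc(0),speed=.06)
print('F',np.round(robot.read_force(),1)); robot.move_gripper(0.0)
print('width',robot.read_grip_width()*88,robot.read_finger_force(),'F',np.round(robot.read_force(),1),np.round(robot.read_position()-arc(0),4),robot.read_t())
```

```text
[ 26.  15. -21.   0. -53. -34.]
[ 24.  14.  -7.   0. -69. -31.]
[ 19.  21.  14.   0. -83. -27.]
[-0.4  0.4  0.8] 31.2472047093541
F [-0.8  0.5  0.2]
width 11.125206747261421 30.000545382499695 F [-0.8  0.8  2.1] [-0.      0.0001  0.0002] 25.125
```

View pics/pre.png

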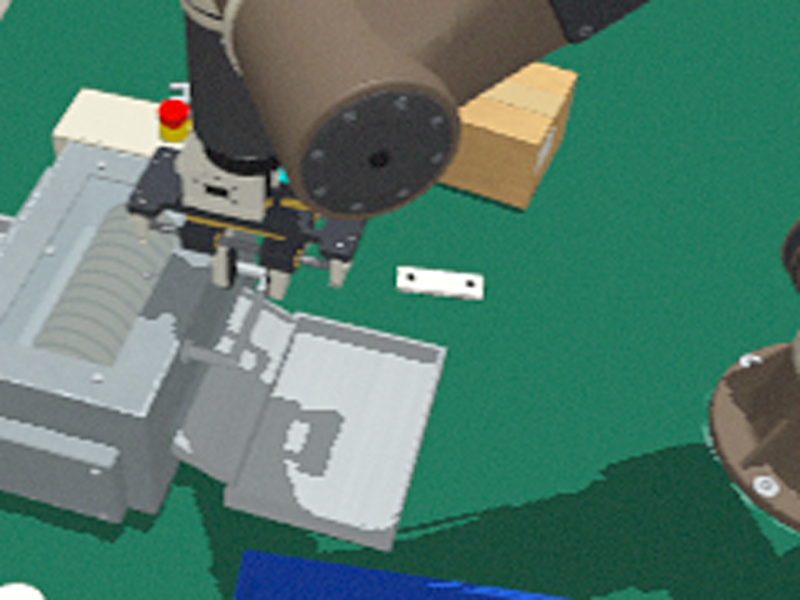

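The crop shows the fingers straddling the pull bar at (230,270), and the grip has closed on about 11 mm at 30 N, so the bar is held. Now I lift along the arc, watching the force.

Run:
```python
from h import *
for g in range(4,61,4):
    robot.servo_line(arc(g),speed=.06); F=robot.read_force()
    print(g,np.round(F,1),round(robot.read_grip_width()*88,1))
    if np.linalg.norm(F)>45: print('stop');break
robot.dwell(.3); print(robot.read_t(),robot.read_finger_force()); snap('side','lift'); snap('top','liftt')
```

```text
4 [ 0.2  0.5 -4.7] 11.0
8 [-1.4  0.7 -4.1] 11.2
12 [-4.   2.6 -3.3] 10.9
16 [-6.4  3.2 -1.2] 11.0
20 [-7.3  4.3 -0. ] 10.8
24 [-8.6  4.7  1. ] 10.9
28 [-10.3   4.7   2.7] 11.1
32 [-11.9   4.2   5.6] 11.5
36 [-12.2   5.1   7.7] 11.1
40 [-14.3   5.5  10.4] 11.0
44 [-14.4   4.5  12.4] 10.8
48 [-11.7   4.7  12.5] 11.4
52 [-9.5  3.4 10.9] 10.8
56 [-7.1  3.2  8.2] 10.9
60 [-4.6  3.4  6.8] 10.8
31.925 29.99546706676483
```

View pics/lift.png

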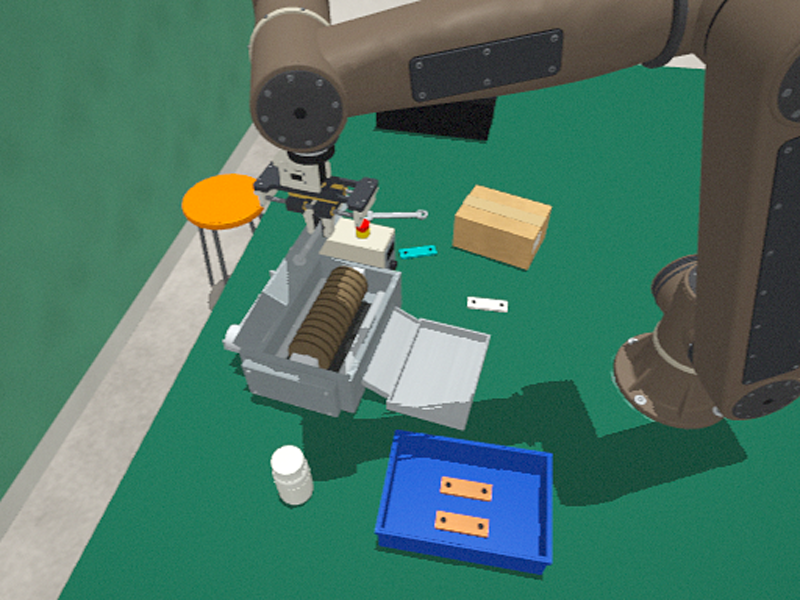

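The hood stands open at (300,270), with the bar in the fingers. The busbars are still in the tote and the bystanders are in place. I'll check the hood angle from the depth data.

Run:
```python
from h import *
MY=np.array([-MX[1],MX[0],0])
for n,f in(('side','lift'),('top','liftt')):
    W=cloud(n,np.load(f'pics/{f}.npy'))-HINGE; lx=W@MX; ly=W@MY; z=W[...,2]
    r=np.hypot(lx,z); m=(z>.03)&(r<.215)&(abs(ly)<.145)&(lx<.06)
    for side,mm in(('left',m&(ly>.05)),('right',m&(ly<-.05)),('all',m)):
        if mm.sum()<30: print(n,side,mm.sum()); continue
        # rotate into the hood frame: inner/outer panel should have constant height
        best=[]
        for a in np.arange(50,70.1,.5):
            t=np.radians(a); h=lx[mm]*np.sin(t)+z[mm]*np.cos(t)   # hood-frame height
            hist=np.histogram(h,np.arange(-.02,.07,.002))[0]; best.append((hist.max(),a,(-.02+.002*hist.argmax())))
        print(n,side,mm.sum(),[(int(c),float(a),round(float(hh),3)) for c,a,hh in sorted(best)[::-1][:4]])
print(robot.read_position()-arc(60),robot.read_force(),robot.read_finger_force(),robot.read_qvel())
```

```text
side left 490 [(27, 52.0, 0.058), (27, 51.5, 0.048), (27, 51.0, 0.05), (27, 50.5, 0.066)]
side right 35 [(10, 55.0, 0.02), (10, 51.5, 0.032), (9, 64.5, -0.014), (9, 59.0, 0.006)]
side all 749 [(50, 51.5, 0.032), (49, 64.5, -0.014), (48, 55.0, 0.02), (48, 53.5, 0.024)]
top left 2
top right 1220 [(354, 60.0, 0.044), (349, 61.5, 0.04), (346, 60.5, 0.042), (310, 61.0, 0.042)]
top all 1473 [(442, 60.5, 0.042), (439, 61.5, 0.04), (423, 60.0, 0.044), (388, 59.0, 0.044)]
[ 0.00073699 -0.00044124  0.00315994] [-4.48468142  2.21952113  6.64250798] 29.99559313058853 [-0.01743185  0.05955484 -0.06788607 -0.08216498 -0.02317489  0.03177899]
```

The top view's depth puts the hood panel at about 60.5°, with a panel height of about 43 mm against the 45 mm given. The arm is still and holding, so I'm handing in.

```bash
python3 -c "
from h import *
robot.dwell(.5); print(robot.read_t()); print(robot.job_done())"
```

```text
32.525
the job is handed in; nothing more can be done
None
```

I laid both busbars in the tote and the gripper is holding the hood open at about 60° by its pull bar; I handed the job in at 32.5 s, but the call returned no verdict.

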